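# Feed two turned legs down the boring-jig chute

## Robot

A 6-joint arm with a two-finger parallel gripper is mounted at the origin on a cart in front of the work surface, level with it; the furniture and walls round the work are solid. World frame = base frame: x ahead of the robot, y to its left, z up, the work surface at z = 0. Lengths are in m, angles in rad, forces in N, time in s.
With the tool pointing down it reaches from about 0.35 to 0.8 m from the base axis. Payload 7.3 kg.
Tool frame: the origin (TCP) lies midway between the tips of the shut fingers; the grasp point (between the pads) lies 19 mm behind it; z points along the fingers, y is the line along which they close (so a half turn about z gives the same grasp; the last joint's range is limited). The gripper opens to 85 mm and grips with 20 to 120 N. Pads are 22 mm wide; open, the fingers measure 114 mm over their backs; the gripper's body (76 mm by 85 mm) begins 54 mm behind the grasp point. The pads swing forward as they close: fully open they stand 13 mm farther back than shut.
Start: joints at [-1.401, 0.342, 1.524, -0, 1.275, -0.146], TCP at [0.163, -0.499, 0.231] pointing down, gripper open.
Joint ranges: [-2.53, 2.53], [-0.77, 2.02], [0.04, 2.7], [-1, 4.14], [0.28, 2.66], [-3.11, 3.11]. Speed limits (rad/s): [2.57, 2.57, 3.14, 3.14, 3.14, 3.14].

## Interface

Orientations are given as a unit quaternion [x, y, z, w].
In Python, from workcell import robot gives the robot as it stands.
- The arm moves only by the tool play_rows, never from a script. Its argument "deltas" is a list of rows, each a list of 4 numbers: the shift along the world's x, y, z in m, then the turn about the world's z in degrees. A call has 1 to 5 rows; each row is the pose to reach, as a shift and turn from the pose commanded when the call began; what a row does not reach only later rows make up. A row lasts 1/8 s, in which the tool goes at most 62.5 mm and 10.7 degrees, less where a joint would pass 70% of its speed; a pose out of reach is approached as far as the arm can. A call with a gripper value outside its range is refused whole. "hand" is the finger opening in m, from 0 to 0.0854, set as the call begins (left out, the last holds). The fingers move at their own pace and stop on an object; "newtons" is the grip in N (left out, the last holds). Time passes only in rows, so rows that repeat a pose let the fingers close. It gives the time, the measured TCP pose, the force, the opening and the grip force at its end, in the units of the state.
- robot.read_state(): the state, without advancing time (a new reading comes with each control period).
- robot.grab_frame(name): name is "scene" or "top"; returns (picture, depth): 400x640x3 uint8, red, green, blue; 400x640 float32, m along the optical axis (not along the pixel's ray), 0 where there is no reading.
- robot.camera_model(name): a dict with "fx", "fy", "cx", "cy" (pixels), "k1" (the pictures are not rectified: a ray, as slopes to the right and down, at radius r is drawn at 1 + k1 r^2 times it, then the intrinsics apply), "world_from_camera" (4x4, takes a point from camera to world coordinates). Camera axes: x right, y up, looking along -z (the intrinsics and any distortion apply to the point x, -y, -z); pixel columns grow to the right and rows downward; lengths in m; the calibration is good to about 2 mm. A picture is of the moment at which its call begins. camera_model takes no time and is no camera call.
- robot.sign_off(): hands the job in; it is judged then, once.
The state is a dict: "time_s": time; "joint_positions": joint angles; "dq": joint speeds; "effort": joint torques, N m; "position": TCP position; "tool_rot": TCP orientation; "force": force on the tool from outside, world axes, zero at the start; "wrist_torque": the same for the moment, N m; "grip_width": finger opening in m; "finger_force": force on a finger pad.
Only numpy, scipy, OpenCV 4.12 (cv2) and the standard library are available. Lean on these libraries where they do the work, as an engineer would, in place of code of your own. Each camera call takes 0.05 s, during which the arm holds its last target. There are 200 camera calls.

## Task

Feed the two turned legs from the rack down the gravity chute of the boring jig, one after the other: lay each leg across the loading shelf with its thick foot end towards the side of the drill bushing and the lever, and its thin tenon towards the other side, where the mouth of the chute is lower, and push it over the lip so that it rolls under the header down to the gate. When both are waiting at the gate, push the black-knobbed release lever fully over towards the cradle and let it spring back, so that just one leg rolls into the vee cradle and the other is left waiting at the gate; leave the other things on the table where they are.

Things in the scene. Friction and masses are not known exactly. Their poses are not given: they have to be found in the camera images.
- feeder: Boring jig, a plywood fixture fixed to the table, base 184 x 292 mm; origin at the centre of its underside. Legs lie in it along its x and go towards its -y (downhill): from +y to -y come the open loading shelf, the mouth of the chute, the clear-covered chute (slick white lining, 15 degrees steep), the gate, and the vee cradle with a drill bushing in its -x end plate.
- shelf (a point): Middle (on the axis) of a leg lying on the loading shelf, 102 mm above the table. The shelf is a shallow dish, lowest 20 mm below here, rising 1 mm to a lip 12 mm away towards -y, where the slope begins, and 4 mm to its open rear edge 44 mm away towards +y. A leg laid within 8 mm of here stays until pushed squarely some 20 mm over the lip, then goes down by itself. Axes as the feeder's.
- mouth (a point): Middle of the lower edge of the chute's mouth, 63 mm from the shelf point; axes as the feeder's. The mouth is 46 mm high for a leg's body; its last 26 mm at the +x end are only 35 mm high, with an 8 mm curb below: only a leg with its tenon to +x passes. The header's top is 60 mm above this point. Two cheeks, tops 119 mm above the table, flare from 132 mm apart here to 155 mm behind the shelf.
- gate (a point): The middle of the leg that waits at the gate, inside the covered chute. Axes as the feeder's.
- queue (a point): The middle of the second leg, waiting behind the one at the gate, inside the covered chute, 40 mm uphill of it. Axes as the feeder's.
- cradle (a point): The middle of a leg lying in the 90 degree vee cradle at the foot of the chute. Axes as the feeder's.
- release_lever (a joint): Release lever angle (rad): 0 at rest, leaning uphill; 0.52 fully over towards the feeder's -y. Sprung back to 0; about 2 N at the knob starts it, 3 N holds it over. Below 0.45 nothing is released; fully over, the leg at the gate rolls into the cradle while fingers rise to hold back the next leg, which rolls on to the gate when the lever returns. It turns about a shaft along the feeder's x.
- lever_knob (a point): Centre of the black ball, 30 mm across, on top of the upright release lever (10 mm steel rod, 122 mm from shaft to ball centre) beside the chute on its -x side, the ball 10 mm clear of the side board in plan and 40 mm above it. It is about 155 mm above the table at rest and moves some 63 mm towards the feeder's -y when fully over, at about the same height.
- leg_1_mid (a point): Middle of the first turned wooden leg, on its axis, half-way along its 122 mm. x runs along the leg to the tenon end (it may be turned about x). The body is 40 mm across and 92 mm long (from 61 mm before this point to 31 mm beyond), the tenon a 20 mm round pin, 30 mm long, at the +x end. About 90 g. It lies level in a rack notch, axis 52 mm above the table.
- leg_1_tenon (a point): Centre of the end face of the first leg's tenon. Axes as leg_1_mid.
- leg_2_mid (a point): Middle of the second turned wooden leg, the same shape as the first and lying in the other notch, pointing the other way; axes likewise. Either leg may be fed first.
- leg_2_tenon (a point): Centre of the end face of the second leg's tenon. Axes as leg_2_mid.
- rack: Low wooden rack fixed to the table, 215 x 104 mm, origin at the centre of its underside. Two vee notches 100 mm apart along its x hold the legs, which lie along its y. Each notch is two thin rests 54 mm apart (44 mm free between them), so a leg can be taken across its middle from above; the board there is 12 mm above the table.
- push_pad: Yellow push pad with an upright handle, 132 x 90 x 105 mm, standing on the table, origin at the centre of its underside; not to be moved.
- tin: Round metal tin, 68 mm across and 26 mm high, on the table, origin at the centre of its underside; not to be moved.
- spanner: Bright spanner 135 mm long, 9 mm thick, flat on the table, origin at the centre of its underside; not to be moved.
Not all that is in view belongs to the job. What is shaped like the part that bears leg_2_mid but orange or purple is not meant.

How it is judged:
By the outcome, as a careful person would: the job done as asked, in the order asked, and still so for the second after the job is handed in, with the robot touching nothing.
It also fails if it takes over 72 s, if anything falls off the work surface, if the arm or the gripper's body presses on something with over 40 N, if the wrist force passes 120 N, or if a joint passes its speed limit or range.

## Working session

There is one attempt and no reset: what is moved stays moved. The work goes in short steps, Python scripts to look and compute and a tool call to move; the robot and the scene stay as the last step left them, time stands still between calls to the robot, and variables do not carry over. Pictures are saved under pics/ and viewed, at most 10 in all, crops included, and the job is handed in when it is done.

Besides the shell and the picture viewer there is one more tool, called after ">>>" in YAML: its name, and indented under it one key for each argument. play_rows: Moves the arm, as the interface text tells. Its arguments: {"type":"object","properties":{"deltas":{"type":"array","items":{"type":"array","items":{"type":"number"}}},"hand":{"type":"number"},"newtons":{"type":"number"}},"required":["deltas"]}

```bash
mkdir -p pics
cat > h.py <<'E'
import numpy as np, cv2
from workcell import robot
def grab(n):
    p,d=robot.grab_frame(n); np.savez('/tmp/%s.npz'%n,p=p,d=d); return p,d
def load(n):
    z=np.load('/tmp/%s.npz'%n); return z['p'],z['d']
def rays(n,uv):
    m=robot.camera_model(n); uv=np.atleast_2d(np.float64(uv))
    q=np.c_[(uv[:,0]-m['cx'])/m['fx'],(uv[:,1]-m['cy'])/m['fy']]; s=q.copy()
    for _ in range(20): s=q/(1+m['k1']*(s**2).sum(1,keepdims=True))
    return s,np.array(m['world_from_camera'])
def pts(n,uv,depth):
    s,T=rays(n,uv); d=np.asarray(depth).reshape(-1,1)
    c=np.c_[s[:,:1]*d,-s[:,1:]*d,-d]; return c@T[:3,:3].T+T[:3,3]
def onz(n,uv,z):
    s,T=rays(n,uv); c=np.c_[s[:,0],-s[:,1],-np.ones(len(s))]@T[:3,:3].T
    return T[:3,3]+c*((z-T[2,3])/c[:,2])[:,None]
def cloud(n):
    p,d=load(n); v,u=np.mgrid[:400,:640]; uv=np.c_[u.ravel(),v.ravel()]
    P=pts(n,uv,d.ravel()); P[d.ravel()==0]=np.nan; return P.reshape(400,640,3),p
def save(p,f,s=1): cv2.imwrite('pics/'+f,cv2.resize(p[:,:,::-1],None,fx=s,fy=s,interpolation=cv2.INTER_CUBIC))
E
python3 - <<'E'
from h import *
for n in('scene','top'):
    p,d=grab(n); save(p,n+'0.png',1.25); m=robot.camera_model(n); print(n,m)
E
```

```text
scene {'fx': 464.26689374669036, 'fy': 464.26689374669036, 'cx': 321.80114559249, 'cy': 193.044004460703, 'k1': 0.028687908306523055, 'world_from_camera': array([[-0.46985915,  0.61219319, -0.63596532, -0.66942817],
       [-0.88251755, -0.34199467,  0.32280398,  0.42674937],
       [-0.01987835,  0.71292296,  0.70096056,  1.42493163],
       [ 0.        ,  0.        ,  0.        ,  1.        ]])}
top {'fx': 477.022611279186, 'fy': 477.022611279186, 'cx': 314.59518304630564, 'cy': 201.64967626900315, 'k1': -0.1128179061419269, 'world_from_camera': array([[-0.02132415,  0.98321413, -0.18120499,  0.21303039],
       [-0.99973437, -0.02255543, -0.00473679, -0.16765872],
       [-0.00874443,  0.18105585,  0.98343394,  1.6686065 ],
       [ 0.        ,  0.        ,  0.        ,  1.        ]])}
```

View pics/scene0.png

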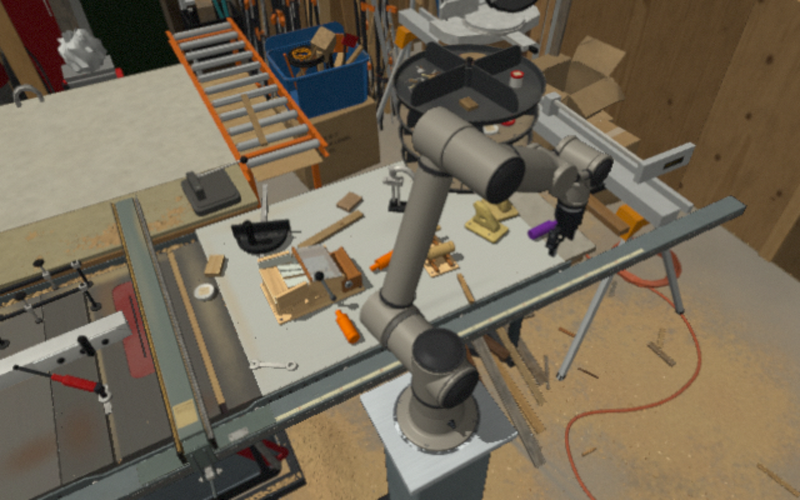

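View pics/top0.png

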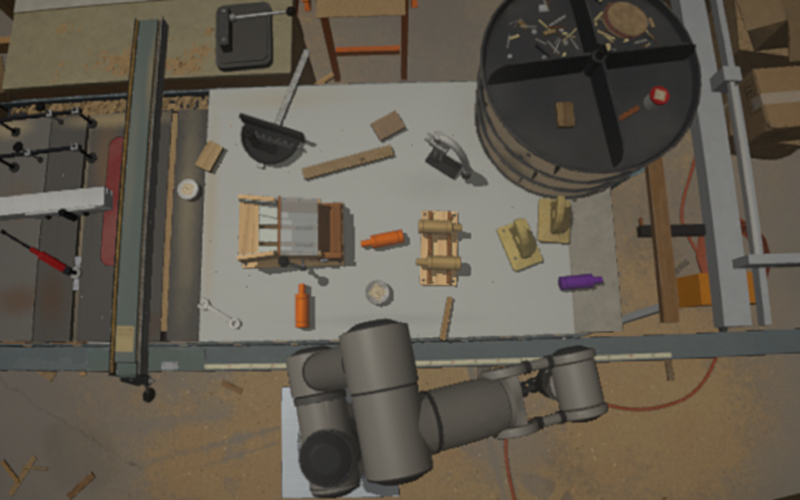

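The scene view shows the jig at about (310,280) with the rack hidden behind the arm. In the top view the jig is at (290,232) and the rack at (440,248). The rack holds two plain wooden legs at (440,227) and (440,263). The orange legs at (383,238) and (303,305) and the purple one at (580,282) are decoys, and the plain ones in the rack notches fit the description. I'll confirm this in one enlarged crop.

Run:
```python
from h import *
pt,_=load('top'); ps,_=load('scene')
a=cv2.resize(pt[145:240,180:380],None,fx=4,fy=4,interpolation=cv2.INTER_CUBIC)
b=cv2.resize(ps[180:270,195:305],None,fx=2.35,fy=2.35,interpolation=cv2.INTER_CUBIC)
c=np.zeros((600,800,3),np.uint8); c[:380]=a[:,:800]; c[380:380+b.shape[0],:b.shape[1]]=b[:220]
b2=cv2.resize(ps[180:270,320:430],None,fx=2.35,fy=2.35,interpolation=cv2.INTER_CUBIC)
c[380:380+b2.shape[0],300:300+b2.shape[1]]=b2[:220]
save(c,'crop1.png')
P,p=cloud('top')
# height map of area
for r in range(150,235,4): print(r,' '.join('%4d'%(P[r,c,2]*1000) if np.isfinite(P[r,c,2]) else ' nan' for c in range(184,380,6)))
print('xy', P[165,200],P[205,200],P[165,360],P[205,360])
```

```text
150    0    2    0    1    0   -3    0   -1    2   -8   10   -3    7   -2    0   -1    1   -9    0    1    2   -5   -3    3    0    0    3    4    0    3   -4    0   -1
154   -2    0   -1    2    0   -2   -1    2   -2    2   -3    0   -2   -5    1   -1    6   -6    0    2   -4    3   -4    0    2   -2    1    0    2    4   -2    1    6
158    0  126  126  116  120  117  113  124  110  105  104   91    6    2    1    2    0    3    6    5    0    4   -2   -8    0    6   -3    1    6   -3    3    3    1
162    6   -4   88   84   86   92  106  122  107  102  101   90   44   45   39   15    5   -1   -1   -1    5   -3    4    5    0   -4   -1    0   -2   -3    4    2   -1
166    3    4   87   86   91   71   70  111  111  100   97   99   32   30   50    6    0    0    0   -1    4   -3   -6    5   -6    2   -5    7    0   -6    1    6    8
170   -7    3   81   80   82   81   80  114  107  102  104   89   33   29   57    9   -1   -1   -2    1    3    0   -4   -4    2    0   13    7   13   17    9   -1   -1
174    6    1   82   85   86   80   74  115  104  108   96   94   27   33   50   13   
[... 2066 characters left out ...]
  -4   -7    8   21   12   26    6   -6    0
226    0    2    4    0    1    1    3   -6    1    4   -2    0   -1   -1    2    1    4    2    7   21   22    2    0   -1    8   -1   13   15   13   28   11   -4    3
230   -9   -3    4    5    2    1    0    3    3    1    0   -4   -2   -1    0   -7    0    1   22   31   23   27    2    2    4    0    3    1    2    3   -3    2    7
234    8    7    1    5    7   -5   -3   -2    0    1    0   -5    0    0    4    0    2    1   23   27   32   23   -1    1    0   -3    2   -3    5    0    0    4   -1
xy [0.64542767 0.23584079 0.07499051] [0.49547687 0.22065757 0.12169591] [ 0.65218862 -0.32674914 -0.00353793] [ 0.49286263 -0.3144479   0.06762541]
```

View pics/crop1.png

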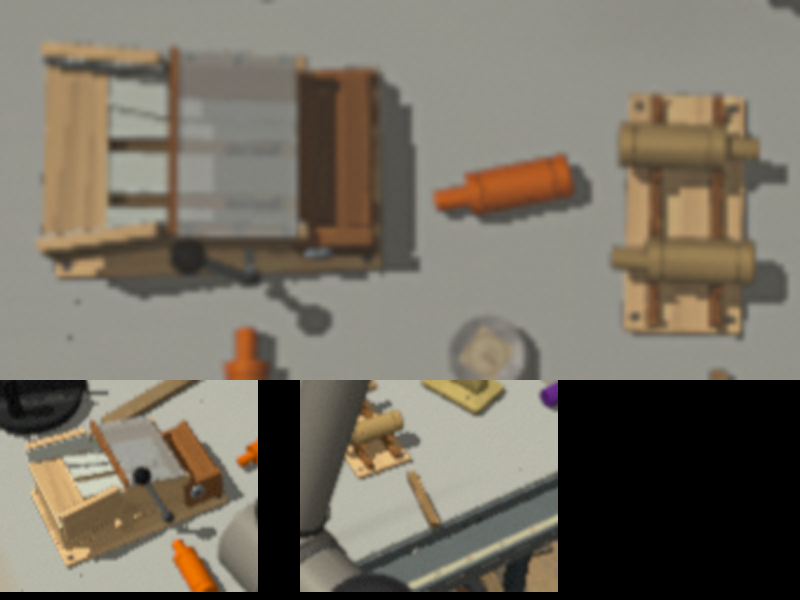

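Crop positions map to original pixels as 180+c/4, 145+r/4. The jig's shelf is on the left (+y world) and it runs downhill to the right (-y world). The knob is at crop (187,257), on the robot side, so the feeder axes roughly match the world axes and the tenons must point to +x. The far rack leg at crop (690,147) has its tenon to -y, and the near one at (685,260) has its tenon to +y. Both are plain wood, so they are the ones meant. The orange ones are decoys.

Run:
```python
from h import *
P,p=cloud('top')
def leg(r0,r1,c0,c1):
    Q=P[r0:r1,c0:c1]; m=(Q[...,2]>0.040)
    v,u=np.nonzero(m); hsv=cv2.cvtColor(p,cv2.COLOR_RGB2HSV)
    W=Q[m]; b=W[W[:,2]>.056]
    yy=b[:,1]; c=b[:,:2].mean(0); 
    print('n',len(W),len(b),'ymin/max',W[:,1].min(),W[:,1].max(),'mean',c, 'top z',np.percentile(b[:,2],[50,80,95]))
    # per-column centre line from silhouettes
    for k in range(c0,c1):
        rr=np.nonzero(P[r0:r1,k,2]>.040)[0]
        if len(rr):
            e=onz('top',[[k,r0+rr.min()-.5],[k,r0+rr.max()+.5]],.052); print(k,len(rr),e[:,0].round(4),e.mean(0)[:2].round(4),end=' | ')
    print()
leg(170,192,325,375); leg(200,220,325,375)
S,ps=cloud('scene')
s=2.2
def rect(n,img,z,x0,x1,y0,y1):
    X,Y=np.meshgrid(0,0)
    m=robot.camera_model(n);T=np.linalg.inv(np.array(m['world_from_camera']))
    xs=np.arange(x1,x0,-1e-3/s); ys=np.arange(y1,y0,-1e-3/s)
    X,Y=np.meshgrid(xs,ys,indexing='ij'); C=np.c_[X.ravel(),Y.ravel(),np.full(X.size,z)]@T[:3,:3].T+T[:3,3]
    q=np.c_[C[:,0]/-C[:,2],-C[:,1]/-C[:,2]]; q*=1+m['k1']*(q**2).sum(1,keepdims=True)
    u=(q[:,0]*m['fx']+m['cx']).reshape(X.shape).astype('f');v=(q[:,1]*m['fy']+m['cy']).reshape(X.shape).astype('f')
    return cv2.remap(img,u,v,cv2.INTER_CUBIC)
a=rect('top',p,.086,.43,.69,.10,.28); b=rect('scene',ps,.086,.43,.69,.10,.28)
print(a.shape); save(np.hstack([a,b]),'rect.png')
```

```text
n 375 318 ymin/max -0.3496028547855229 -0.2282953461213008 mean [ 0.57813024 -0.28238861] top z [0.06778431 0.07240009 0.07577372]
334 6 [0.5876 0.5663] [ 0.577  -0.2287] | 335 12 [0.6054 0.5627] [ 0.584  -0.2324] | 336 12 [0.6053 0.5626] [ 0.584  -0.2358] | 337 12 [0.6052 0.5625] [ 0.5839 -0.2393] | 338 10 [0.6016 0.566 ] [ 0.5838 -0.2428] | 339 11 [0.6015 0.5623] [ 0.5819 -0.2462] | 340 11 [0.6014 0.5623] [ 0.5818 -0.2497] | 341 11 [0.6014 0.5622] [ 0.5818 -0.2531] | 342 11 [0.6013 0.5621] [ 0.5817 -0.2566] | 343 16 [0.6084 0.5514] [ 0.5799 -0.26  ] | 344 14 [0.6083 0.5549] [ 0.5816 -0.2636] | 345 16 [0.6082 0.5512] [ 0.5797 -0.267 ] | 346 11 [0.601  0.5618] [ 0.5814 -0.2705] | 347 11 [0.6009 0.5617] [ 0.5813 -0.274 ] | 348 11 [0.6008 0.5616] [ 0.5812 -0.2775] | 349 11 [0.6007 0.5616] [ 0.5811 -0.2809] | 350 11 [0.6006 0.5615] [ 0.5811 -0.2844] | 351 11 [0.6006 0.5614] [ 0.581  -0.2879] | 352 11 [0.6005 0.5613] [ 0.5809 -0.2914] | 353 11 [0.6004 0.5612] [ 0.5808 -0.2948] | 354 11 [0.6003 0.5612] [ 0.5807 -0.2983] | 355 11 [0.6003 0.5611] [ 0.5807 -0.3018] | 356 11 [0.6002 0.561 ] [
[... 1553 characters left out ...]
3 11 [0.5014 0.4596] [ 0.4805 -0.2912] | 354 12 [0.5013 0.4595] [ 0.4804 -0.2947] | 355 12 [0.5012 0.4595] [ 0.4803 -0.2981] | 356 12 [0.5012 0.4594] [ 0.4803 -0.3015] | 357 12 [0.5011 0.4593] [ 0.4802 -0.305 ] | 358 17 [0.508  0.4488] [ 0.4784 -0.3083] | 359 17 [0.5079 0.4487] [ 0.4783 -0.3118] | 360 16 [0.5043 0.4487] [ 0.4765 -0.3152] | 361 11 [0.4973 0.459 ] [ 0.4781 -0.3187] | 362 11 [0.4972 0.4589] [ 0.478  -0.3221] | 363 11 [0.4971 0.4588] [ 0.478  -0.3255] | 364 11 [0.497  0.4587] [ 0.4779 -0.329 ] | 365 11 [0.4969 0.4587] [ 0.4778 -0.3324] | 366 11 [0.4969 0.4586] [ 0.4777 -0.3359] | 367 11 [0.4968 0.4585] [ 0.4776 -0.3393] | 368 10 [0.4967 0.4619] [ 0.4793 -0.3428] | 
(572, 397, 3)
```

View pics/rect.png

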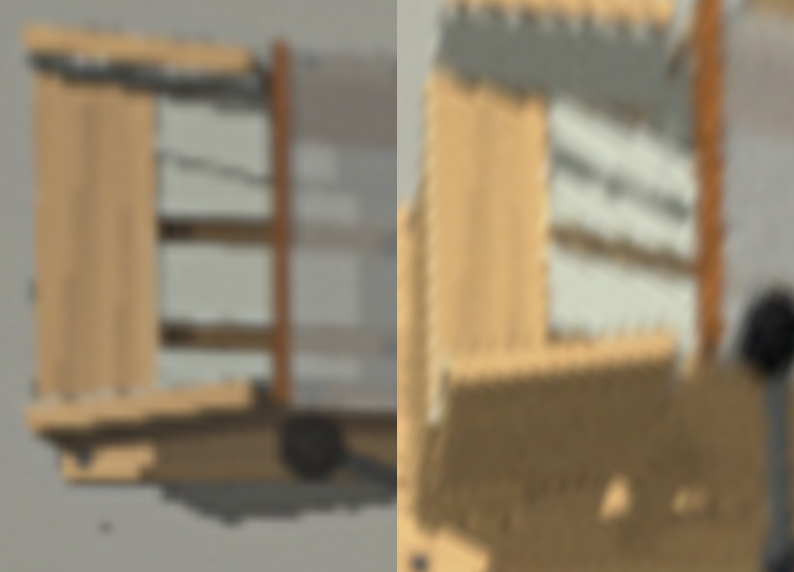

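The rectified pair (2.2 px/mm at z=0.086) shows the shelf's rear edge at column 37 (top) and 38 (scene), so y≈0.263. The lip is at columns 157/151 (y≈0.209). The cheeks' inner edges run from rows 52–70 to rows 405–382, which gives a middle of x≈0.578. So the shelf point is at about (0.578, 0.2195), with yaw near 0. Leg A's middle is at (0.581, -0.290) and leg B's at (0.481, -0.283), with the rack turned about -3.3°.

Run:
```python
from h import *
from scipy.spatial.transform import Rotation as R
s=robot.read_state(); print(s['position'],s['time_s'],s['grip_width'],s['force']); print(R.from_quat(s['tool_rot']).as_matrix().round(3))
```

```text
[ 0.16299262 -0.49868078  0.23071295] 0.1 0.08569901401996219 [ 0.29074153 -0.27954361 -0.62970098]
[[ 0.951  0.31  -0.   ]
 [ 0.31  -0.951  0.001]
 [ 0.    -0.001 -1.   ]]
```

>>> play_rows:
  deltas:
    - [0.05,0.025,0,8.5]
    - [0.1,0.05,0,17]
    - [0.15,0.075,0,25.5]
    - [0.2,0.1,0,34]
    - [0.25,0.125,0,42.5]
  hand: 0.0854

```text
time_s: 0.72
position: [0.4144, -0.3729, 0.231]
tool_rot: [0.862, 0.507, -0.0, -0.0]
force: [0.6, -1.2, 0.3]
grip_width: 0.0853
finger_force: 0.0
```

>>> play_rows:
  deltas:
    - [0.05,0.025,0,9]
    - [0.1,0.05,-0.03,18]
    - [0.15,0.075,-0.08,26]
    - [0.168,0.084,-0.1,26]
    - [0.168,0.084,-0.1,26]

```text
time_s: 1.35
position: [0.581, -0.2875, 0.1275]
tool_rot: [0.727, 0.687, -0.001, -0.003]
force: [-1.0, -0.4, 0.2]
grip_width: 0.0853
finger_force: 0.0
```

Run:
```python
from h import *
p,d=grab('scene'); save(p[150:240,320:440],'c2.png',5)
from scipy.spatial.transform import Rotation as R
s=robot.read_state(); print(s['position'],R.from_quat(s['tool_rot']).as_matrix()[:,1])
```

```text
[ 0.5807999  -0.28906061  0.12962544] [ 0.99832338 -0.05780397 -0.00302042]
```

View pics/c2.png

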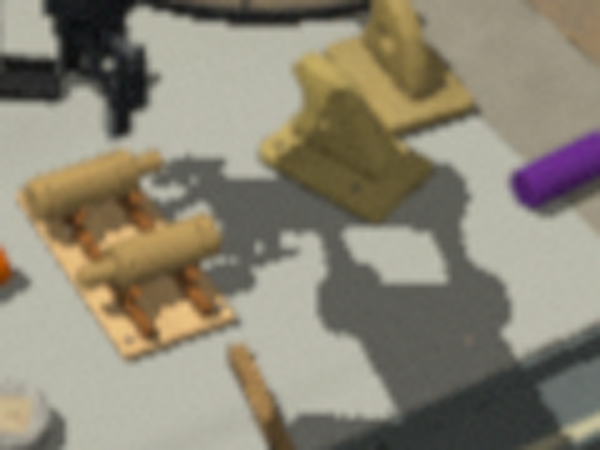

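In the scene view (px = 320+c/5, 150+r/5) leg A runs from its foot at crop (35,195) to its tenon at (157,160). Leg B runs from its tenon at (83,272) to its foot at (212,236). The gripper is hovering above leg A. I'll triangulate against the top view.

Run:
```python
from h import *
uv=np.array([[33,196],[158,160],[83,272],[214,236]])/5+[320,150]
print(onz('scene',uv,.052).round(4))
S,p=cloud('scene')
for (r0,r1,c0,c1) in((180,196,322,353),(192,210,334,366)):
    Q=S[r0:r1,c0:c1].reshape(-1,3); W=Q[Q[:,2]>.06]; print(len(W),W.mean(0).round(4),W[:,1].min(),W[:,1].max(),np.percentile(W[:,2],[50,90,97]).round(4))
```

```text
[[ 0.5868 -0.2343  0.052 ]
 [ 0.5735 -0.3497  0.052 ]
 [ 0.4877 -0.2274  0.052 ]
 [ 0.471  -0.3432  0.052 ]]
139 [ 0.5722 -0.2734  0.0689] -0.34518827219847564 -0.22506547380648984 [0.069  0.0752 0.0769]
156 [ 0.4721 -0.2857  0.068 ] -0.3374476544269664 -0.21744737132628938 [0.0672 0.0743 0.0756]
```

>>> play_rows:
  deltas:
    - [0,-0.001,-0.04,0]
    - [0,-0.001,-0.08,0]
    - [0,-0.001,-0.093,0]
    - [0,-0.001,-0.093,0]

```text
time_s: 1.9
position: [0.5808, -0.2919, 0.0391]
tool_rot: [0.728, 0.685, 0.0, 0.0]
force: [0.4, -0.2, 1.2]
grip_width: 0.0855
finger_force: 0.0
```

>>> play_rows:
  deltas:
    - [0,0,0,0]
    - [0,0,0,0]
    - [0,0,0,0]
    - [0,0,0,0]
    - [0,0,0,0]
  hand: 0.03
  newtons: 30

```text
time_s: 2.52
position: [0.5796, -0.2913, 0.0398]
tool_rot: [0.728, 0.686, -0.001, -0.001]
force: [-9.0, 0.6, 9.9]
grip_width: 0.039
finger_force: 29.5
```

>>> play_rows:
  deltas:
    - [0,0,0.03,0]
    - [0,0,0.08,0]
    - [0,0.02,0.13,8]
    - [0,0.06,0.162,18]
    - [0,0.11,0.162,28]

```text
time_s: 3.15
position: [0.5824, -0.1812, 0.2042]
tool_rot: [0.538, 0.843, 0.001, 0.004]
force: [0.4, 1.2, -1.3]
grip_width: 0.0389
finger_force: 30.8
```

>>> play_rows:
  deltas:
    - [0,0.05,0,10]
    - [0,0.1,0,20]
    - [0,0.15,0,30]
    - [0,0.2,0,40]
    - [0,0.25,0,50]

```text
time_s: 3.78
position: [0.5809, 0.0707, 0.2009]
tool_rot: [0.131, 0.991, 0.0, 0.0]
force: [0.2, -0.2, -1.5]
grip_width: 0.0388
finger_force: 30.7
```

>>> play_rows:
  deltas:
    - [-0.001,0.05,0,8]
    - [-0.002,0.1,0,15.3]
    - [-0.003,0.14,0,15.3]
    - [-0.003,0.15,0,15.3]
    - [-0.003,0.15,-0.02,15.3]

```text
time_s: 4.4
position: [0.5789, 0.2197, 0.1818]
tool_rot: [0.0, 1.0, 0.0, 0.002]
force: [0.0, 0.1, -1.1]
grip_width: 0.0393
finger_force: 30.7
```

Run:
```python
from h import *
p,d=grab('scene'); q,d2=grab('top')
a=cv2.resize(p[175:265,195:305],(0,0),fx=3.6,fy=3.6,interpolation=cv2.INTER_CUBIC)
b=cv2.resize(q[145:235,180:290],(0,0),fx=3.6,fy=3.6,interpolation=cv2.INTER_CUBIC)
save(np.hstack([a,b]),'c3.png')
```

```text
(no output)
```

View pics/c3.png

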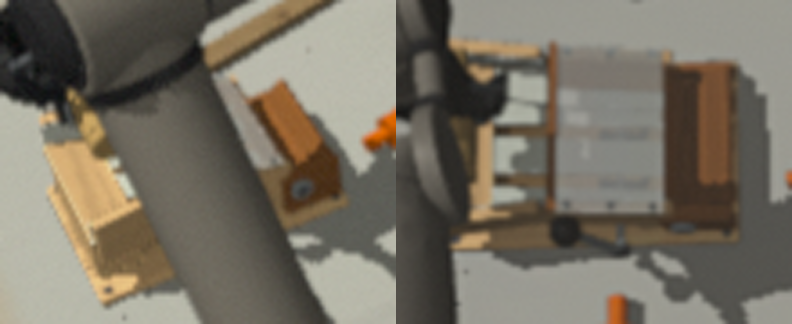

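The arm hides most of the view. The leg's foot end is visible at scene crop (90,120), on the robot side as required. I'll lower it while watching the force.

>>> play_rows:
  deltas:
    - [0,0,-0.04,0]
    - [0,0,-0.075,0]
    - [0,0,-0.085,0]
    - [0,0,-0.088,0]

```text
time_s: 5.0
position: [0.5787, 0.2185, 0.093]
tool_rot: [0.001, 1.0, 0.0, 0.0]
force: [0.9, 0.5, -0.9]
grip_width: 0.0389
finger_force: 30.7
```

>>> play_rows:
  deltas:
    - [0,0,-0.002,0]
    - [0,0,-0.004,0]
    - [0,0,-0.004,0]

```text
time_s: 5.38
position: [0.579, 0.2191, 0.0905]
tool_rot: [0.001, 1.0, 0.0, 0.002]
force: [-1.1, 0.3, 6.6]
grip_width: 0.0387
finger_force: 31.4
```

>>> play_rows:
  deltas:
    - [0,0,0.001,0]
    - [0,0,0.001,0]
    - [0,0,0.001,0]
  hand: 0.06

```text
time_s: 5.75
position: [0.5781, 0.219, 0.0893]
tool_rot: [0.001, 1.0, 0.0, 0.0]
force: [0.0, 0.3, -0.1]
grip_width: 0.0599
finger_force: 0.0
```

>>> play_rows:
  deltas:
    - [0,0,0.03,0]
    - [0,0,0.07,0]
    - [0,0.02,0.09,-8]
    - [0,0.05,0.09,-18]
    - [0,0.07,0.09,-28]

```text
time_s: 6.38
position: [0.578, 0.2901, 0.1796]
tool_rot: [0.245, 0.969, 0.0, 0.0]
force: [0.7, -0.2, 0.2]
grip_width: 0.06
finger_force: 0.0
```

>>> play_rows:
  deltas:
    - [-0.005,0,0,-10.5]
    - [-0.01,0,0,-21]
    - [-0.01,0,0,-31.5]
    - [-0.01,0,0,-42]
    - [-0.01,0,0,-52.5]
  hand: 0.044

```text
time_s: 7.0
position: [0.568, 0.289, 0.1791]
tool_rot: [0.649, 0.761, -0.0, -0.0]
force: [-0.1, 0.1, 0.2]
grip_width: 0.0437
finger_force: 0.0
```

>>> play_rows:
  deltas:
    - [0,0,-0.02,-9.5]
    - [0,-0.005,-0.06,-9.5]
    - [0,-0.01,-0.08,-9.5]
    - [0,-0.012,-0.086,-9.5]
    - [0,-0.012,-0.086,-9.5]

```text
time_s: 7.62
position: [0.5683, 0.277, 0.0936]
tool_rot: [0.708, 0.706, 0.0, 0.0]
force: [0.1, 0.0, 0.3]
grip_width: 0.0442
finger_force: 0.0
```

Run:
```python
from h import *
s=robot.read_state(); print(s['position'],s['tool_rot'],s['grip_width'],s['force'])
p,d=grab('scene'); q,d2=grab('top')
a=cv2.resize(p[175:265,195:305],(0,0),fx=3.6,fy=3.6,interpolation=cv2.INTER_CUBIC)
b=cv2.resize(q[145:235,180:290],(0,0),fx=3.6,fy=3.6,interpolation=cv2.INTER_CUBIC)
save(np.hstack([a,b]),'c4.png')
```

```text
[0.56829878 0.27695397 0.09356978] [7.07846695e-01 7.06366080e-01 1.24045890e-04 4.62728709e-05] 0.044199467736696314 [0.08911297 0.02541052 0.29855208]
```

View pics/c4.png

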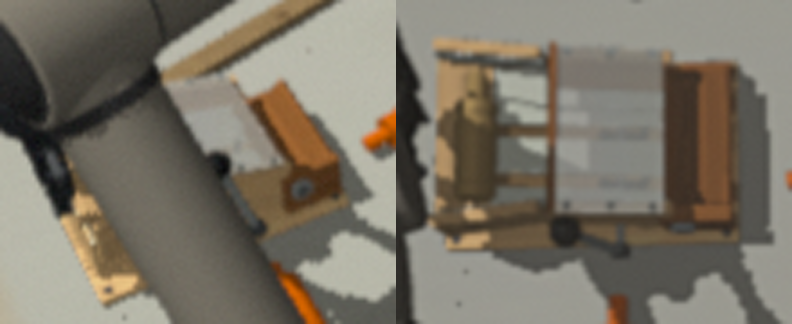

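The top crop shows the leg lying on the shelf, with its tenon up (+x) at (482,70) and its foot at (475,197). The hand stands behind it on the left. I'll check its centring numerically.

Run:
```python
from h import *
uv=np.array([[482-396,66],[475-396,199],[459-396,150],[496-396,150]])/3.6+[180,145]
print(onz('top',uv,.102).round(4))
P,p=cloud('top'); Q=P[155:205,190:216]; 
for k in range(160,204,2):
    r=P[k,190:218]; m=(r[:,2]>.106)&(r[:,2]<.14); 
    if m.sum(): print(k,r[m].mean(0).round(4),m.sum(),end=' | ')
```

```text
[[0.6436 0.2157 0.102 ]
 [0.5151 0.2193 0.102 ]
 [0.5624 0.2357 0.102 ]
 [0.5615 0.2003 0.102 ]]
160 [0.6519 0.201  0.1133] 18 | 164 [0.6391 0.22   0.1105] 3 | 166 [0.631  0.2189 0.1144] 4 | 168 [0.625  0.2196 0.1109] 5 | 170 [0.6183 0.2181 0.1093] 6 | 172 [0.6092 0.2175 0.1177] 9 | 174 [0.6019 0.217  0.1191] 11 | 176 [0.5958 0.2209 0.1164] 11 | 178 [0.5885 0.2188 0.1174] 12 | 180 [0.5816 0.2187 0.1173] 12 | 182 [0.5746 0.2183 0.1181] 12 | 184 [0.5675 0.2196 0.1189] 11 | 186 [0.561  0.2199 0.1172] 11 | 188 [0.554  0.2179 0.1177] 12 | 190 [0.5473 0.2192 0.1173] 11 | 192 [0.5403 0.2175 0.1179] 12 | 194 [0.5335 0.2174 0.1176] 12 | 196 [0.5267 0.2173 0.1177] 12 | 198 [0.5196 0.2168 0.1189] 12 | 200 [0.5123 0.1701 0.1158] 4 | 202 [0.5056 0.1914 0.1182] 17 |
```

>>> play_rows:
  deltas:
    - [0,-0.015,0,0]
    - [0,-0.024,0,0]
    - [0,-0.029,0,0]
    - [0,-0.034,0,0]
    - [0,-0.039,0,0]

```text
time_s: 8.35
position: [0.5681, 0.2376, 0.0933]
tool_rot: [0.708, 0.706, -0.0, 0.0]
force: [-0.0, 1.0, -0.5]
grip_width: 0.0439
finger_force: 0.0
```

>>> play_rows:
  deltas:
    - [0,-0.006,0,0]
    - [0,-0.012,0,0]
    - [0,-0.018,0,0]
    - [0,-0.022,0,0]
    - [0,-0.022,0,0]

```text
time_s: 8.98
position: [0.5681, 0.2156, 0.0933]
tool_rot: [0.708, 0.706, 0.0, 0.0]
force: [-0.1, -0.5, 0.7]
grip_width: 0.0444
finger_force: 0.0
```

```bash
cat > look.py <<'E'
from h import *
s=robot.read_state(); print(s['time_s'],s['position'],s['force'])
q,_=grab('top'); P,p=cloud('top')
for k in range(160,202,5): print(k,' '.join('%4d'%(1000*np.nanmedian(P[k-1:k+2,c:c+2,2])) for c in range(190,270,3)))
import sys
if len(sys.argv)>1: save(q[145:235,180:380],sys.argv[1],4)
E
python3 look.py
```

```text
8.975 [0.5681101  0.21563969 0.09333593] [-0.06093596 -0.51818508  0.68739948]
160  447  447  444  427  413  111  116  114  114  117  105  127  117  110  110  105  106  100   97   95   93   88    2    3   -1   -1    1
165  433  443  439  430  404   85   85   82   75   74   70  126  115  112  113  108  103  102   98   96   93   88   36   33   35   43   53
170  418  443  447  440  386   84   88   85   81   85   77  130  112  113  108  105  104  100   99   96   96   89   31   25   31   43   53
175  362  452  453  451  266  234   80   79   79   73   70  125  115  115  112  104  105  102   99  100   97   68   29   24   35   43   56
180  327  505  498  464  256   88   63   20   12    9   12  119  115  112  111  106  104  100   99   97   95   68   31   23   28   47   57
185  513  518  516  481  187   83   83   76   75   72   70  125  113  113  107  105  104  105   99  100   97   66   33   21   34   45   53
190  514  520  520  494  454  102   84   78   76   71   68  121  112  111  106  106  107  104  101   95   95   60   30   19   32   45   54
195  510  520  518  507  470   91   58   16   13   12    9  121  112  112  106  109  104  101   97   99   95   65   31   19   25   40   59
200  528  518  514  513  483  446   88   79  116  115   82  121  116  111  110  108  110  100   98   95   95   89   35   22   30   44   56
```

>>> play_rows:
  deltas:
    - [0,0.01,0.04,0]
    - [0,0.01,0.09,0]
    - [0,0,0.117,0]
    - [0,-0.05,0.117,0]
    - [0,-0.11,0.117,0]
  hand: 0.0854

```text
time_s: 9.65
position: [0.5681, 0.1058, 0.2108]
tool_rot: [0.707, 0.707, 0.001, 0.0]
force: [1.0, -1.3, -0.5]
grip_width: 0.0853
finger_force: 0.0
```

```bash
python3 look.py c5.png | head -1
```

```text
9.65 [0.5680696  0.10579397 0.21077595] [ 0.99223458 -1.32641451 -0.5412049 ]
```

>>> play_rows:
  deltas:
    - [-0.01,-0.06,0,-3.3]
    - [-0.025,-0.12,0,-3.3]
    - [-0.04,-0.18,0,-3.3]
    - [-0.055,-0.24,0,-3.3]
    - [-0.07,-0.3,0,-3.3]

```text
time_s: 10.32
position: [0.4976, -0.1956, 0.2106]
tool_rot: [0.728, 0.686, 0.0, 0.0]
force: [1.0, 0.0, -0.2]
grip_width: 0.0852
finger_force: 0.0
```

```bash
python3 look.py c6.png | head -1
```

```text
10.325 [ 0.49763139 -0.19559614  0.21055339] [ 1.0213891   0.0490301  -0.18837897]
```

View pics/c6.png

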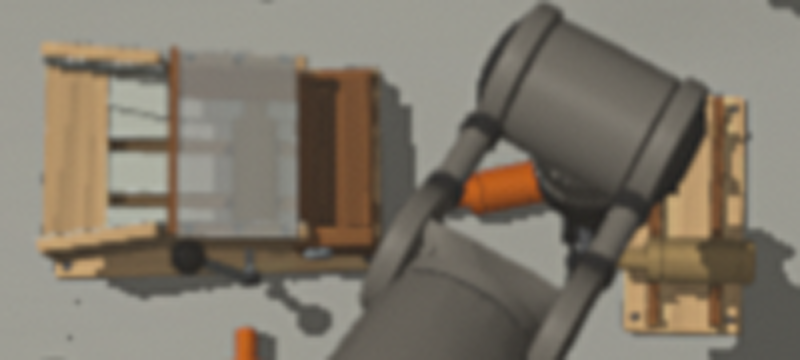

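Leg A is visible through the clear cover at crop (255,150), square at the gate with its tenon up. Leg B is untouched at (690,262). Now I'll take leg B.

>>> play_rows:
  deltas:
    - [-0.01,-0.05,0,0]
    - [-0.018,-0.09,-0.03,0]
    - [-0.018,-0.09,-0.08,0]
    - [-0.018,-0.09,-0.13,0]
    - [-0.018,-0.09,-0.16,0]

```text
time_s: 11.0
position: [0.4794, -0.283, 0.0478]
tool_rot: [0.728, 0.686, -0.0, -0.001]
force: [-0.1, -0.3, 0.8]
grip_width: 0.0855
finger_force: 0.0
```

>>> play_rows:
  deltas:
    - [0,0,-0.012,0]
    - [0,0,-0.012,0]

```text
time_s: 11.25
position: [0.4803, -0.2838, 0.0383]
tool_rot: [0.728, 0.686, 0.0, -0.0]
force: [-0.0, 1.5, 0.5]
grip_width: 0.0856
finger_force: 0.0
```

>>> play_rows:
  deltas:
    - [0,0,0,0]
    - [0,0,0,0]
    - [0,0,0,0]
    - [0,0,0,0]
    - [0,0,0,0]
  hand: 0.03

```text
time_s: 11.88
position: [0.4798, -0.2843, 0.0395]
tool_rot: [0.728, 0.686, -0.0, 0.0]
force: [-3.4, 1.0, 6.9]
grip_width: 0.039
finger_force: 29.5
```

>>> play_rows:
  deltas:
    - [0,0,0.03,0]
    - [0,0,0.08,0]
    - [0.005,0.02,0.13,-8]
    - [0.015,0.06,0.162,-18]
    - [0.025,0.11,0.162,-28]

```text
time_s: 12.5
position: [0.5066, -0.1742, 0.2038]
tool_rot: [0.874, 0.486, 0.002, 0.003]
force: [0.0, 0.7, -1.5]
grip_width: 0.0386
finger_force: 30.6
```

>>> play_rows:
  deltas:
    - [0.01,0.05,0,-10]
    - [0.025,0.1,0,-20]
    - [0.04,0.15,0,-30]
    - [0.055,0.2,0,-40]
    - [0.065,0.25,0,-50]

```text
time_s: 13.12
position: [0.5704, 0.0776, 0.2007]
tool_rot: [0.997, 0.072, 0.0, 0.0]
force: [1.3, 0.5, -1.3]
grip_width: 0.039
finger_force: 30.7
```

>>> play_rows:
  deltas:
    - [0.008,0.05,0,-8.7]
    - [0.008,0.1,0,-8.7]
    - [0.008,0.135,0,-8.7]
    - [0.008,0.143,0,-8.7]
    - [0.008,0.143,-0.02,-8.7]

```text
time_s: 13.75
position: [0.5789, 0.2193, 0.1818]
tool_rot: [1.0, -0.0, 0.002, -0.0]
force: [-0.1, -0.5, -1.2]
grip_width: 0.0394
finger_force: 30.6
```

>>> play_rows:
  deltas:
    - [0,0,-0.04,0]
    - [0,0,-0.075,0]
    - [0,0,-0.085,0]
    - [0,0,-0.09,0]
    - [0,0,-0.092,0]

```text
time_s: 14.38
position: [0.5789, 0.2186, 0.0902]
tool_rot: [1.0, -0.001, 0.001, 0.0]
force: [-4.2, -2.2, 11.6]
grip_width: 0.0392
finger_force: 31.7
```

>>> play_rows:
  deltas:
    - [0,0,0.001,0]
    - [0,0,0.001,0]
    - [0,0,0.001,0]
  hand: 0.06

```text
time_s: 14.75
position: [0.5783, 0.2191, 0.0898]
tool_rot: [1.0, -0.001, 0.0, -0.0]
force: [0.1, 0.5, -0.2]
grip_width: 0.0598
finger_force: 0.0
```

>>> play_rows:
  deltas:
    - [0,0,0.03,0]
    - [0,0,0.07,0]
    - [0,0.02,0.09,8]
    - [0,0.05,0.09,18]
    - [0,0.07,0.09,28]

```text
time_s: 15.38
position: [0.5781, 0.2901, 0.1799]
tool_rot: [0.97, 0.244, 0.001, -0.0]
force: [0.5, -0.6, -0.3]
grip_width: 0.0599
finger_force: 0.0
```

>>> play_rows:
  deltas:
    - [-0.005,0,0,10.5]
    - [-0.01,0,0,21]
    - [-0.01,0,0,31.5]
    - [-0.01,0,0,42]
    - [-0.01,0,0,52.5]
  hand: 0.044

```text
time_s: 16.0
position: [0.568, 0.289, 0.1794]
tool_rot: [0.762, 0.648, 0.0, 0.0]
force: [0.9, 0.7, 0.5]
grip_width: 0.0441
finger_force: 0.0
```

>>> play_rows:
  deltas:
    - [0,0,-0.02,9.5]
    - [0,-0.005,-0.06,9.5]
    - [0,-0.01,-0.08,9.5]
    - [0,-0.012,-0.086,9.5]
    - [0,-0.012,-0.086,9.5]

```text
time_s: 16.62
position: [0.5683, 0.277, 0.0937]
tool_rot: [0.708, 0.706, 0.0, 0.0]
force: [0.2, -0.9, -0.8]
grip_width: 0.0436
finger_force: 0.0
```

Run:
```python
from h import *
s=robot.read_state(); print(s['position'],s['tool_rot'],s['grip_width'],s['force'])
grab('top'); P,p=cloud('top')
for k in range(160,204,2):
    r=P[k,190:218]; m=(r[:,2]>.106)&(r[:,2]<.14); 
    if m.sum(): print(k,r[m].mean(0).round(4),m.sum(),end=' | ')
```

```text
[0.56834038 0.27700896 0.0936733 ] [7.07831595e-01 7.06381182e-01 2.17247739e-04 1.06400465e-04] 0.04359656242455395 [ 0.20367303 -0.85188184 -0.75633944]
160 [0.6517 0.203  0.1143] 19 | 164 [0.6393 0.2219 0.11  ] 4 | 166 [0.6318 0.2189 0.1113] 5 | 168 [0.6254 0.2183 0.1089] 6 | 170 [0.6176 0.2207 0.1126] 4 | 172 [0.6089 0.2172 0.119 ] 11 | 174 [0.6022 0.2173 0.1181] 11 | 176 [0.595  0.2169 0.1189] 11 | 178 [0.5885 0.2201 0.1177] 10 | 180 [0.5816 0.2186 0.1176] 12 | 182 [0.5747 0.218  0.1172] 11 | 184 [0.5677 0.2179 0.1178] 10 | 186 [0.561  0.2182 0.1173] 12 | 188 [0.5542 0.2181 0.117 ] 12 | 190 [0.547  0.2175 0.1185] 12 | 192 [0.5403 0.2172 0.1176] 10 | 194 [0.5332 0.2171 0.1189] 10 | 196 [0.5267 0.219  0.1175] 11 | 198 [0.5214 0.2202 0.1101] 7 | 200 [0.5132 0.1711 0.1111] 4 | 202 [0.5056 0.1914 0.1179] 17 |
```

Leg B lies the same way as the first, square and centred. I'll use the same push.

>>> play_rows:
  deltas:
    - [0,-0.015,0,0]
    - [0,-0.024,0,0]
    - [0,-0.029,0,0]
    - [0,-0.034,0,0]
    - [0,-0.039,0,0]

```text
time_s: 17.3
position: [0.5681, 0.2376, 0.0933]
tool_rot: [0.708, 0.706, 0.0, 0.0]
force: [0.4, 0.1, 0.8]
grip_width: 0.0441
finger_force: 0.0
```

>>> play_rows:
  deltas:
    - [0,-0.006,0,0]
    - [0,-0.012,0,0]
    - [0,-0.018,0,0]
    - [0,-0.022,0,0]
    - [0,-0.022,0,0]

```text
time_s: 17.92
position: [0.5681, 0.2156, 0.0933]
tool_rot: [0.708, 0.706, 0.0, 0.0]
force: [0.3, 1.3, 0.0]
grip_width: 0.0439
finger_force: 0.0
```

>>> play_rows:
  deltas:
    - [0,0.01,0.04,0]
    - [0,0.01,0.09,0]
    - [-0.01,0.02,0.13,0]
    - [-0.02,0.02,0.13,0]
    - [-0.03,0.02,0.13,0]
  hand: 0

```text
time_s: 18.55
position: [0.5371, 0.2359, 0.2226]
tool_rot: [0.708, 0.707, -0.0, -0.0]
force: [-0.1, 1.3, -0.3]
grip_width: 0.0001
finger_force: 0.0
```

Run:
```python
from h import *
s=robot.read_state(); print(s['position'],s['time_s'],s['grip_width'])
p,_=grab('scene'); q,_=grab('top')
a=cv2.resize(q[145:235,180:290],(0,0),fx=3.6,fy=3.6,interpolation=cv2.INTER_CUBIC)
b=cv2.resize(p[175:265,195:305],(0,0),fx=3.6,fy=3.6,interpolation=cv2.INTER_CUBIC)
save(np.hstack([b,a]),'c7.png')
P,_=cloud('top')
# knob
Q=P[200:216,215:250].reshape(-1,3); k=Q[(Q[:,2]>.145)&(Q[:,2]<.19)]; print(len(k),k.mean(0),k.min(0),k.max(0))
```

```text
[0.53707737 0.23591605 0.22259485] 18.55 7.113772240244499e-05
65 [0.4732973  0.12454705 0.1649592 ] [0.46033077 0.11247466 0.15330707] [0.48578967 0.1394947  0.17617712]
```

View pics/c7.png

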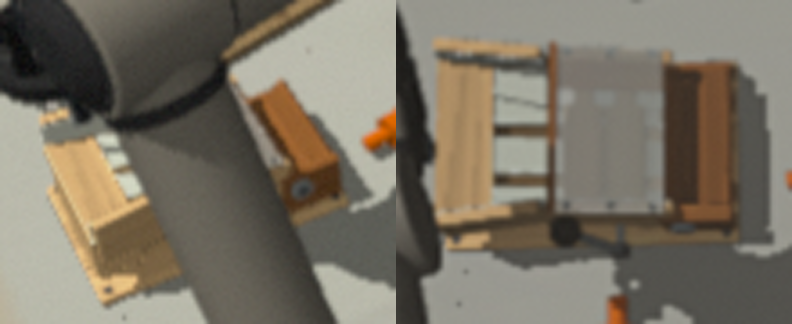

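Both legs are visible under the cover at crop columns 580 and 627, and the cradle is empty. The knob is at about (0.475, 0.125, 0.155). Next I'll move the shut fingers to its uphill side.

>>> play_rows:
  deltas:
    - [-0.03,-0.02,0,0]
    - [-0.063,-0.055,0,0]
    - [-0.063,-0.055,-0.04,0]
    - [-0.063,-0.055,-0.083,0]
    - [-0.063,-0.055,-0.083,0]

```text
time_s: 19.27
position: [0.4727, 0.1802, 0.1371]
tool_rot: [0.708, 0.706, -0.003, -0.002]
force: [-0.3, -0.4, 0.5]
grip_width: 0.0001
finger_force: 0.0
```

>>> play_rows:
  deltas:
    - [0,-0.015,0,0]
    - [0,-0.025,0,0]
    - [0,-0.035,0,0]
    - [0,-0.045,0,0]
    - [0,-0.055,0,0]

```text
time_s: 19.9
position: [0.4753, 0.1254, 0.1408]
tool_rot: [0.708, 0.706, 0.001, 0.0]
force: [-0.1, 2.7, 2.1]
grip_width: -0.0002
finger_force: 1.4
```

>>> play_rows:
  deltas:
    - [0,-0.008,0,0]
    - [0,-0.016,0,0]
    - [0,-0.024,0,0]
    - [0,-0.03,0,0]
    - [0,-0.034,0,0]

```text
time_s: 20.52
position: [0.475, 0.0917, 0.14]
tool_rot: [0.708, 0.706, -0.0, -0.0]
force: [0.8, 3.6, -1.8]
grip_width: 0.0002
finger_force: 1.7
```

>>> play_rows:
  deltas:
    - [0,-0.002,0,0]
    - [0,-0.004,0,0]

```text
time_s: 20.78
position: [0.4747, 0.088, 0.14]
tool_rot: [0.708, 0.706, -0.0, -0.0]
force: [0.5, 4.0, -2.2]
grip_width: -0.0002
finger_force: 2.5
```

>>> play_rows:
  deltas:
    - [0,-0.002,0,0]
    - [0,-0.003,0,0]

```text
time_s: 21.02
position: [0.4747, 0.087, 0.14]
tool_rot: [0.708, 0.706, 0.001, -0.002]
force: [1.6, 15.7, -5.1]
grip_width: 0.0003
finger_force: 7.8
```

The lever is against its stop (15.7 N). I'll hold for a moment and look.

>>> play_rows:
  deltas:
    - [0,0.001,0,0]
    - [0,0.001,0,0]
    - [0,0.001,0,0]
    - [0,0.001,0,0]
    - [0,0.001,0,0]

```text
time_s: 21.65
position: [0.4748, 0.0875, 0.14]
tool_rot: [0.708, 0.706, 0.001, -0.001]
force: [1.5, 10.2, -4.2]
grip_width: 0.0
finger_force: 5.2
```

```bash
python3 look.py | sed -n '1p;4,8p'
```

```text
21.65 [0.47475684 0.08746968 0.14002928] [ 1.54620515 10.24984417 -4.18836907]
170   42   85   80   83   84   83   88   85   85   78   79  127  113  112  108  106  106  101  100   95   96   90   54   56   29   41   55
175   43   84  483  487  474  477  478  478  480  480  482  481  483  482  483  491  487  468  100   99   92   77   65   64   55   42   59
180   42  484  496  492  492  492  490  492  492  494  494  493  492  494  495  495  494  480  462   98   94   78   68   66   61   42   55
185   39  498  499  495  496  496  495  496  495  495  494  495  494  496  496  499  497  483  471   99   92   77   68   65   61   44   53
190   45  498  497  496  495  494  494  493  494  493  494  495  494  494  494  496  495  484  468   98   91   74   67   69   66   45   56
```

A leg is in the cradle: the depth there rose from about 28 to 66 mm. I'll let the lever spring back and withdraw.

>>> play_rows:
  deltas:
    - [0,0.02,0,0]
    - [0,0.045,0,0]
    - [0,0.07,0,0]
    - [0,0.095,0,0]
    - [0,0.1,0.03,0]

```text
time_s: 22.32
position: [0.4735, 0.1864, 0.1689]
tool_rot: [0.707, 0.707, -0.002, -0.001]
force: [0.9, 0.8, 0.3]
grip_width: -0.0
finger_force: 0.0
```

>>> play_rows:
  deltas:
    - [0,0,0.05,0]
    - [-0.03,0.05,0.08,0]
    - [-0.06,0.1,0.1,0]
    - [-0.06,0.15,0.1,0]
    - [-0.06,0.15,0.1,0]

```text
time_s: 22.95
position: [0.4144, 0.3383, 0.2705]
tool_rot: [0.706, 0.708, 0.0, 0.0]
force: [0.4, -0.1, 0.3]
grip_width: 0.0001
finger_force: 0.0
```

```bash
python3 look.py c8.png | sed -n '1p;4,8p'
```

```text
22.95 [0.41438185 0.33825206 0.27049625] [ 0.38355708 -0.08468356  0.30685594]
170   45   87   87   84   81   82   90   85   83   82   79  132  115  109  108  107  103  103   99   96   93   85   55   61   32   43   56
175   43   85   83   82   86   81   80   78   75   76   70  126  115  113  109  104  108  101   96   98   94   77   68   66   59   40   54
180   40   83   84   82   86   84   61   23   15   17   14  123  115  111  109  106  105  103   99   96   91   75   66   66   61   43   54
185   46   85   80   84   84   82   80   80   76   72   70  122  116  112  109  104  103  103   99   97   92   77   67   69   64   41   53
190   40   84   80   83   82   81   81   80   76   72   71  118  112  112  111  106  105  102  101   96   92   80   68   65   58   43   54
```

View pics/c8.png

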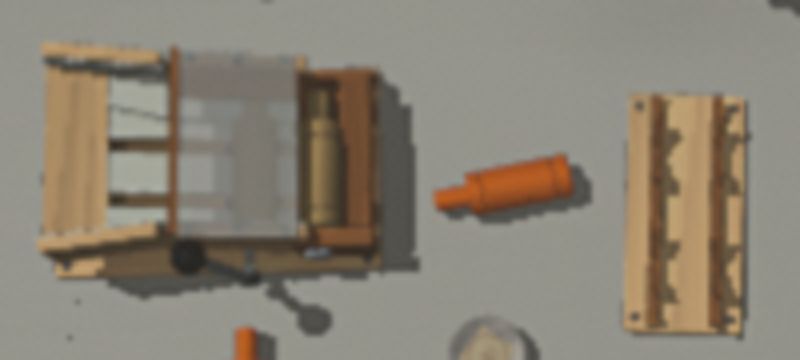

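One leg lies in the cradle at crop (322,155), tenon to +x. The other waits at the gate at (255,150), the lever is back at rest at (187,257), and the rack is empty. I'm handing it in.

```bash
python3 -c "
from workcell import robot
print(robot.sign_off())"
```

```text
the job is handed in; nothing more can be done
None
```

I handed the job in at about 23 s: both legs went down the chute, one now lies in the cradle and the other waits at the gate, the lever is back at rest, and nothing else was touched.

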